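# Refit the pivot pin and its snap clip on an evaporator bath lift

## Task

Push the pivot pin of the lift bracket fully home, so that its groove comes out of the far cheek. Then take the smaller of the two black clips from the rack and press it down onto the pin's groove until it snaps round it and sits fully home; let go of it, and leave the larger clip and the other things where they are.

Things in the scene. Friction and masses are not known exactly. Their poses are not given: they have to be found in the camera images.
- bracket: White clevis bracket fixed to the bench. Origin: on the bench, under the middle of the clevis. The pin lies level along its y axis, 60 mm above the bench; x and y level, z up. Two upright cheeks, each 14 mm thick (y from 11 to 25 mm and from -25 to -11 mm), 40 mm wide along x with rounded tops, 80 mm high. A black strut runs from the clevis along +x to x = 225 mm, its top at 77 mm. Base plate 130 x 100 mm, 10 mm thick.
- pin (a joint): How far the steel pin has been pushed in (m): 0 = pulled out, 0.030 = fully home against a hard stop, head flat against the +y cheek. It slides along the bracket's -y, stays where it is left and takes about 6 N to move. It starts 20 to 30 mm short of home.
- pin_head (a point): Centre of the outer flat face of the pin's head: a disc 34 mm in diameter and 12 mm thick on the bracket's +y side. This face is to be pushed along the bracket's -y. At home it lies 37 mm from the bracket's middle plane.
- pin_groove (a point): Centre of the pin's groove, on the pin's axis near its -y end; axes as the bracket's (y along the pin). The groove is 18 mm in diameter and 10 mm wide at its bottom, with 3 mm wide sloping flanks up to the pin's 26 mm full diameter on both sides. It starts hidden inside the -y cheek; with the pin home it lies 16 mm outside that cheek, free from above. The pin ends 16 mm beyond the groove's centre.
- clip_grip (a point): Centre of the grip part of the smaller clip's upright tab. The clip stands in a rack slot, open end down, 77 mm high, 39 mm wide along its x, 7 mm thick along its y. The tab is 24 mm wide (x), 7 mm thick (y), 34 mm high; it ends 10 mm above this point and the wider crown begins 24 mm below it. Grip it across its 24 mm width, from above: at the groove there is no room for fingers on the thickness side. Clip mass about 50 g.
- clip_bore (a point): Centre of the smaller clip's 18 mm bore, 41 mm straight below clip_grip and 25.5 mm above the clip's feet; y is the bore's axis. Below it are two sprung jaws whose nibs leave a 12 mm opening with a flared 20 mm mouth beneath. Pressing the clip straight down on the groove takes about 10 to 15 N; the jaws spread, then snap under the pin. When seated this point lies at pin_groove, y axes parallel, the underside of the crown resting on the groove, and the clip holds itself.
- big_clip_grip (a point): Centre of the tab of the larger clip, of the same shape and black plastic but 55 mm wide and 89 mm high, standing in the other slot. Too large for the groove; leave it.
- rack: White clip rack fixed to the bench, 90 mm (x) by 84 mm (y), 26 mm high. Origin at the middle of its underside. Two slots run along its x, at y = +24 and -24 mm, 8.5 mm wide, floor 6 mm above the bench. A clip stands upright in each, its x along the slot; which is in which slot varies.
- bottle_mid (a point): Middle of an amber bottle, 66 mm in diameter, 160 mm high, standing on the bench; leave it.
- wrench_grip (a point): Grip of a steel wrench, 160 mm long, lying on the bench; leave it.
- cap_mid (a point): Middle of a white screw cap, 44 mm in diameter, 45 mm high, on the bench; leave it.
Not all that is in view belongs to the job. What is shaped like the part that bears clip_grip but green or yellow is not meant.

How it is judged:
By the outcome, as a careful person would: the job done as asked, in the order asked, and still so for the second after the job is handed in, with the robot touching nothing.
It also fails if it takes over 58 s, if anything falls off the work surface, if the arm or the gripper's body presses on something with over 40 N, if the wrist force passes 120 N, or if a joint passes its speed limit or range.

## Robot

A 6-joint arm with a two-finger parallel gripper is mounted at the origin on the work surface. World frame = base frame: x ahead of the robot, y to its left, z up, the work surface at z = 0. Lengths are in m, angles in rad, forces in N, time in s.
With the tool pointing down it reaches from about 0.275 to 0.75 m from the base axis. Payload 10.2 kg.
Tool frame: the origin (TCP) lies at the very end of the fingers, on their centre line; the grasp point (between the pads) lies 19 mm behind it; y points along the fingers, z is the direction in which the jaws open and shut, and the axes are right-handed (so a half turn about y gives the same grasp; the last joint's range is limited). The gripper opens to 88 mm and grips with 3 to 60 N. Pads are 18 mm wide; open, the fingers measure 123 mm over their backs; the gripper's body (75 mm by 187 mm) begins 45 mm behind the grasp point.
Start: joints at [-1.507, 0.313, 1.498, -0, 1.331, -0.223], TCP at [0.149, -0.504, 0.215] pointing down, gripper open.
Joint ranges: [-2.94, 2.94], [-0.97, 2.17], [0.19, 2.56], [-1.23, 4.37], [0.02, 3.11], [-2.88, 2.88]. Speed limits (rad/s): [2.39, 2.39, 3.01, 3.14, 3.14, 3.14].

## Interface

Orientations are given as a unit quaternion [x, y, z, w].
In Python, from workcell import env gives the robot as it stands.
- The arm moves only by the shell command python3 -m inch 'ROWS'. ROWS is JSON, a list of rows, each a list of 7 numbers: the shift along the tool's x, y, z in units of 25 mm (1.0 is 25 mm), then the turn, a rotation vector about the tool's x, y, z in degrees, then the opening, from 0 (shut) to 1 (fully open). A call has 1 to 20 rows; each row shifts and turns the pose as measured when the row begins, along the tool's axes as they then stand; what a row does not reach is not made up. A row lasts 1/10 s, in which the tool goes at most 50 mm and 8.59 degrees, less where a joint would pass 70% of its speed; a pose out of reach is approached as far as the arm can. A call is refused whole if a number of a shift passes 1 or a number of a turn 8.59, either way. A call with a gripper value outside its range is refused whole. The fingers move at their own pace and stop on an object; the grip force is fixed at half the most. Time passes only in rows, so rows that do not move let the fingers close. It gives the time, the measured TCP pose, the force and the opening at its end, in the units of the state.
- env.read_state(): the state, without advancing time (a new reading comes with each control period).
- env.get_image(name): name is "scene" or "top" or "wrist"; returns the picture (480x640x3 uint8, red, green, blue); there is no depth.
- env.camera_params(name): a dict with "fx", "fy", "cx", "cy" (pixels), "view" (4x4, takes a point from world to camera coordinates); the wrist camera has in their place "tool_from_camera" (4x4, takes a point from camera to tool coordinates, whose origin is the TCP and whose axes are the tool frame's). Camera axes: x right, y up, looking along -z (the intrinsics and any distortion apply to the point x, -y, -z); pixel columns grow to the right and rows downward; lengths in m; the calibration is good to about 2 mm. A picture is of the moment at which its call begins: read the wrist's pose just before it. camera_params takes no time and is no camera call.
- env.close_job(): hands the job in, once; it reports no verdict.
The state is a dict: "clock": time; "q": joint angles; "dq": joint speeds; "joint_efforts": joint torques, N m; "tool_pos": TCP position; "orientation": TCP orientation; "force": force on the tool from outside, world axes, zero at the start; "ft_torque": the same for the moment, N m; "grip_width": opening from 0.0 (shut) to 1.0 (fully open).
Only numpy, scipy, OpenCV 4.12 (cv2) and the standard library are available. Lean on these libraries where they do the work, as an engineer would, in place of code of your own. Each camera call takes 0.05 s, during which the arm holds its last target. There are 200 camera calls.

## Working session

There is one attempt and no reset: what is moved stays moved. The work goes in short steps, Python scripts to look and compute and a shell command to move; the robot and the scene stay as the last step left them, time stands still between calls to the robot, and variables do not carry over. Pictures are saved under pics/ and viewed, about 8 in all and at most 12, crops included, and the job is handed in when it is done.

```bash
mkdir -p pics; ls; python3 - <<'E'
from workcell import env
import cv2,numpy as np
s=env.read_state(); print(s)
for n in("scene","top"):
    cv2.imwrite(f"pics/{n}0.png",env.get_image(n)[:,:,::-1]); print(n,env.camera_params(n))
print(env.camera_params("wrist"))
E
```

```text
pics
{'clock': 0.0, 'q': array([-1.50740250e+00,  3.13463219e-01,  1.49841145e+00, -2.71847770e-05,
        1.33098528e+00, -2.23397416e-01]), 'dq': array([-0.00043415,  0.00053761, -0.00074715,  0.00051113,  0.00159528,
        0.00084089]), 'joint_efforts': array([ 3.52171708e-03, -4.02216589e+01, -2.52266514e+01,  6.96511148e-02,
        3.53564566e-02, -1.16893621e-04]), 'tool_pos': array([ 0.14847522, -0.50329066,  0.21406397]), 'orientation': array([-0.10102463,  0.70029626, -0.69940152,  0.10107763]), 'force': array([ 0.54518201, -0.17914135, -0.42585662]), 'ft_torque': array([-0.02183133, -0.00485632,  0.01725918]), 'grip_width': 0.9980025878972812}
scene {'fx': 507.22078103984995, 'fy': 507.22078103984995, 'cx': 323.70238572539114, 'cy': 232.2455710166687, 'view': array([[ 0.65135007,  0.75860743,  0.01605802, -0.29589871],
       [-0.5480678 ,  0.45573144,  0.7013776 ,  0.22747891],
       [ 0.52475211, -0.46564323,  0.71260901, -1.46412472],
       [ 0.        ,  0.        ,  0.        ,  1.        ]])}
top {'fx': 599.6875683621913, 'fy': 599.6875683621913, 'cx': 318.1219477503897, 'cy': 243.9322062159253, 'view': array([[ 0.0017273 , -0.9998417 ,  0.01770872, -0.02243517],
       [ 0.99699424,  0.0030935 ,  0.07741389, -0.46216481],
       [-0.07745642,  0.01752177,  0.99684176, -1.26689918],
       [ 0.        ,  0.        ,  0.        ,  1.        ]])}
{'fx': 421.87374772485015, 'fy': 421.87374772485015, 'cx': 318.48813190247444, 'cy': 243.29780255777666, 'tool_from_camera': array([[-8.66537407e-05, -9.66703615e-01, -2.55898640e-01,
        -6.51990857e-02],
       [-5.08889188e-05,  2.55898645e-01, -9.66703616e-01,
        -1.70258722e-01],
       [ 9.99999995e-01, -7.07460793e-05, -7.13690766e-05,
         7.22569439e-04],
       [ 0.00000000e+00,  0.00000000e+00,  0.00000000e+00,
         1.00000000e+00]])}
```

View pics/scene0.png

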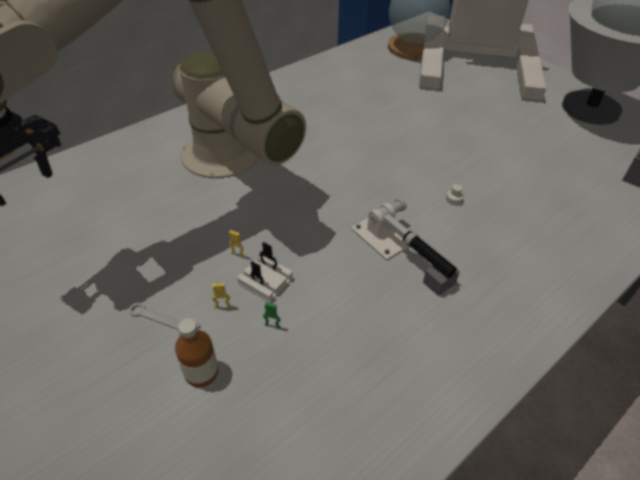

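View pics/top0.png

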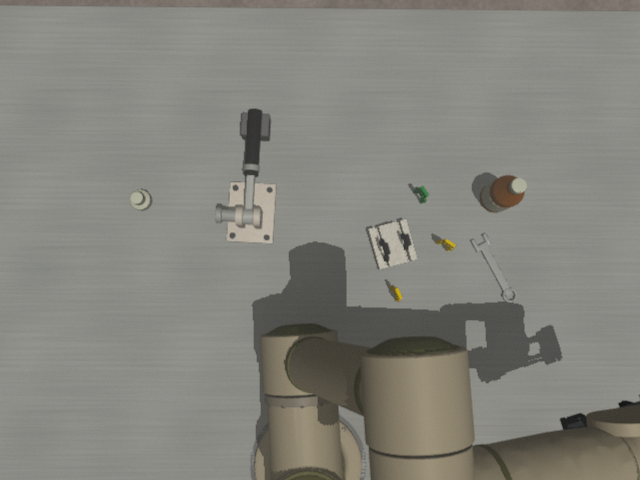

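The scene view shows the bracket with its strut at about (400,230), its head at (400,207), and the rack at (265,278) with two black clips. One yellow clip is at (235,242), another at (220,293), and a green one is at (272,313). In the top view, the bracket clevis is at (245,215), the head at (221,213), and the rack at (392,244).

Could be taken for the target: black clips at top (384,250) and (405,240); green (423,195), yellow (448,244) and yellow (397,293) are excluded by colour. The smaller of the two black ones is wanted.

```bash
python3 - <<'E'
import cv2,numpy as np
t=cv2.imread("pics/top0.png"); s=cv2.imread("pics/scene0.png")
a=cv2.resize(t[165:255,200:290],(400,400),interpolation=cv2.INTER_CUBIC)
b=cv2.resize(t[210:280,360:430],(400,400),interpolation=cv2.INTER_CUBIC)
c=cv2.resize(s[235:305,230:300],(400,200*2),interpolation=cv2.INTER_CUBIC)[:, :]
out=np.hstack([cv2.resize(x,(266*1,266)) for x in(a,)]+[a[:1,:0]] ) if 0 else np.hstack([a,b])
cv2.imwrite("pics/crop1.png",out)
E
```

```text
(no output)
```

View pics/crop1.png

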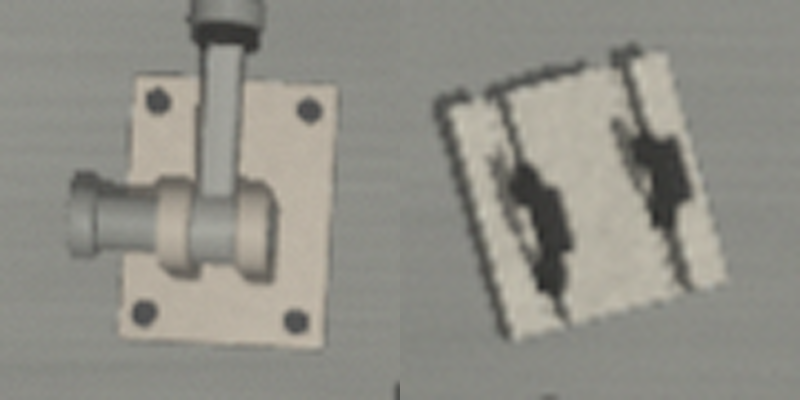

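```bash
cat > h.py <<'E'
from workcell import env
import numpy as np, cv2
from scipy.spatial.transform import Rotation as R
def ray(cam,uv,state=None):
    p=env.camera_params(cam)
    d=np.array([(uv[0]-p["cx"])/p["fx"],-(uv[1]-p["cy"])/p["fy"],-1.])
    if cam=="wrist":
        T=np.eye(4);T[:3,:3]=R.from_quat(state["orientation"]).as_matrix();T[:3,3]=state["tool_pos"];M=T@p["tool_from_camera"]
    else: M=np.linalg.inv(p["view"])
    return M[:3,3],M[:3,:3]@d
def onz(cam,uv,z,state=None):
    o,d=ray(cam,uv,state); return o+d*(z-o[2])/d[2]
def proj(cam,P,state=None):
    p=env.camera_params(cam); P=np.append(P,1)
    if cam=="wrist":
        T=np.eye(4);T[:3,:3]=R.from_quat(state["orientation"]).as_matrix();T[:3,3]=state["tool_pos"];c=np.linalg.inv(T@p["tool_from_camera"])@P
    else: c=p["view"]@P
    return np.array([p["cx"]+p["fx"]*c[0]/-c[2],p["cy"]+p["fy"]*-c[1]/-c[2]])
def togo(target,x_dir=None,ydown=True):
    """shift in units of 25mm in tool axes"""
    s=env.read_state();M=R.from_quat(s["orientation"]).as_matrix()
    return (M.T@(np.array(target)-s["tool_pos"]))/0.025
E
python3 - <<'E'
from h import *
np.set_printoptions(precision=4,suppress=True)
L=lambda c:(200+c[0]/4.444-.5+.11,165+c[1]/4.444-.4); Rr=lambda c:(360+(c[0]-400)/5.714-.4,210+c[1]/5.714-.4)
B=np.array([onz("top",L(c),.01) for c in[(136,72),(340,87),(325,347),(120,333)]]);print(B,np.linalg.norm(B[0]-B[1]),np.linalg.norm(B[1]-B[2]))
print("plate c",B.mean(0)); x=B[0]+B[1]-B[2]-B[3];y=B[0]+B[3]-B[1]-B[2];print("yaws",np.degrees(np.arctan2(x[1],x[0])),np.degrees(np.arctan2(-y[0],y[1])))
print("clevis",onz("top",L((217,229)),.06), "head outer left",onz("top",L((68,215)),.06))
K=np.array([onz("top",Rr(c),.026) for c in[(447,103),(665,50),(728,283),(510,338)]]);print(K,np.linalg.norm(K[0]-K[1]),np.linalg.norm(K[1]-K[2]))
x=K[0]+K[1]-K[2]-K[3];y=K[0]+K[3]-K[1]-K[2];print("rack",K.mean(0),np.degrees(np.arctan2(x[1],x[0])),np.degrees(np.arctan2(-y[0],y[1])))
print("clip R",onz("top",Rr((662,180)),.06),"clip L",onz("top",Rr((540,235)),.06))
s=env.read_state();M=R.from_quat(s["orientation"]).as_matrix();print(M)
E
```

```text
[[0.5996 0.1694 0.01  ]
 [0.5927 0.0699 0.01  ]
 [0.4652 0.0763 0.01  ]
 [0.4717 0.1755 0.01  ]] 0.09972546363745674 0.12756742516436267
plate c [0.5323 0.1228 0.01  ]
yaws -2.7840416812061948 -3.8587199301315076
clevis [0.5164 0.1242 0.06  ] head outer left [0.5227 0.1937 0.06  ]
[[ 0.4969 -0.1274  0.026 ]
 [ 0.5172 -0.2093  0.026 ]
 [ 0.4298 -0.2321  0.026 ]
 [ 0.4091 -0.1504  0.026 ]] 0.08442827627239681 0.09029353935502324
rack [ 0.4632 -0.1798  0.026 ] 14.647772274838383 14.063144173381668
clip R [ 0.4654 -0.2022  0.06  ] clip L [ 0.4452 -0.1575  0.06  ]
[[-0.9592 -0.0001  0.2829]
 [-0.2829  0.0011 -0.9592]
 [-0.0002 -1.     -0.0011]]
```

The right-hand black clip (top picture about (406,241)) has the shorter crown, so it is the smaller one, in the rack's -y slot. The sizes check out: plate 100 x 128 mm, rack 84 x 90 mm. I'll set out towards the head.

```bash
python3 -m inch '[[-0.5,0,-0.5,0,0,0,1],[-1,0,-1,0,0,0,1],[-1,0,-1,0,0,0,1],[-1,0,-1,0,0,0,1],[-1,0,-1,0,0,0,1],[-1,0,-1,0,0,0,1],[-1,0,-1,0,0,0,1],[-1,0,-1,0,0,0,1],[-1,0,-1,0,0,0,1],[-1,0,-1,0,0,0,1],[-1,0,-1,0,0,0,1],[-1,0,-1,0,0,0,1],[-1,0,-1,0,0,0,1],[-1,0,-1,0,0,0,1],[-1,0,-1,0,0,0,1],[-1,0,-1,0,0,0,1],[-1,0,-1,0,0,0,1],[-1,0,-1,0,0,0,1],[-1,0,-1,0,0,0,1],[-1,0,-1,0,0,0,1]]'
```

```text
clock: 2.1
tool_pos: [0.4871, 0.1264, 0.2124]
orientation: [-0.1, 0.703, -0.698, 0.098]
force: [0.1, -0.5, -0.0]
grip_width: 1.0
```

Tracks nearly fully. Next I'll turn by -70° about tool y, then shift, closing the fingers as well.

```bash
python3 -m inch '[[0,0,0,0,-8.59,0,0],[0,0,0,0,-8.59,0,0],[0,0,0,0,-8.59,0,0],[0,0,0,0,-8.59,0,0],[0,0,0,0,-8.59,0,0],[0,0,0,0,-8.59,0,0],[0,0,0,0,-8.59,0,0],[0,0,0,0,-8.59,0,0],[-1,0,0.5,0,0,0,0],[-1,0,0.5,0,0,0,0],[-1,0,0.5,0,0,0,0],[0,0,0,0,0,0,0]]'
python3 - <<'E'
from h import *
s=env.read_state(); cv2.imwrite("pics/w1.png",env.get_image("wrist")[:,:,::-1])
M=R.from_quat(s["orientation"]).as_matrix();print(M.round(3),s["tool_pos"],s["q"]);print("head",np.degrees(np.arctan2(M[1,2],M[0,2])))
import pickle;pickle.dump({k:s[k] for k in("orientation","tool_pos")},open("w1.pkl","wb"))
E
```

```text
clock: 3.3
tool_pos: [0.531, 0.2045, 0.2077]
orientation: [-0.481, 0.525, -0.515, 0.478]
force: [-0.5, -0.2, -0.5]
grip_width: 0.005
[[-0.081 -0.013  0.997]
 [-0.997  0.007 -0.081]
 [-0.006 -1.    -0.013]] [0.53100714 0.20446057 0.20773515] [0.15754082 0.42111008 1.36275883 0.00870208 1.36937108 0.23695052]
head -4.650325982906364
```

View pics/w1.png

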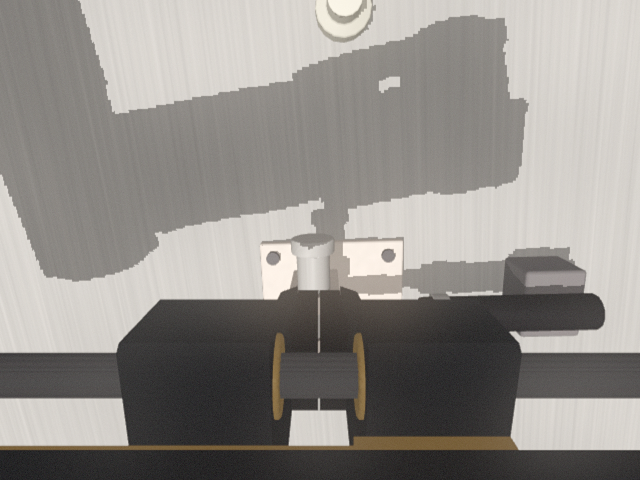

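The wrist view shows the pin head with its outer face at rows 234–246, columns 291–333. The plate's +y edge runs from (262,241) to (404,238), and the cap at (343,10) is well clear.

```bash
python3 - <<'E'
from h import *
import pickle
np.set_printoptions(precision=4,suppress=True)
s=pickle.load(open("w1.pkl","rb"))
a=onz("wrist",(262,242),.01,s);b=onz("wrist",(404,238),.01,s);print("plate edge",a,b,np.linalg.norm(a-b),np.degrees(np.arctan2(*(b-a)[[1,0]])))
print("head L,R at z.06",onz("wrist",(291,243),.06,s),onz("wrist",(333,243),.06,s))
print("face bottom",onz("wrist",(312,234),.043,s),"face top",onz("wrist",(312,246),.077,s))
print("pin shaft",onz("wrist",(313,275),.06,s))
E
```

```text
plate edge [0.4751 0.1783 0.01  ] [0.6027 0.1721 0.01  ] 0.12774374862651416 -2.7889958603651555
head L,R at z.06 [0.5062 0.1879 0.06  ] [0.5388 0.1854 0.06  ]
face bottom [0.5223 0.1899 0.043 ] face top [0.5232 0.1887 0.077 ]
pin shaft [0.5211 0.1604 0.06  ]
```

```bash
python3 -m inch '[[-0.9,0.5,-0.3,0.8,-1.4,-0.3,0],[0,1,0,0,0,0,0],[0,1,0,0,0,0,0],[0,1,0,0,0,0,0],[0,1,0,0,0,0,0],[0,1,0,0,0,0,0],[0,0.7,0,0,0,0,0],[0,0,0,0,0,0,0]]'
python3 -c "
from h import *
M=R.from_quat(env.read_state()['orientation']).as_matrix();print(M.round(3))
print(togo([.523,.196,.050]))"
```

```text
clock: 4.15
tool_pos: [0.5216, 0.221, 0.0479]
orientation: [0.486, -0.514, 0.515, -0.484]
force: [0.4, -0.2, 0.6]
grip_width: 0.002
[[-0.06  -0.001  0.998]
 [-0.998 -0.002 -0.06 ]
 [ 0.002 -1.    -0.001]]
[ 0.99394586 -0.0826912   0.11632865]
```

```bash
python3 -m inch '[[0.6,-0.1,0.1,0,0,0,0],[0.3,0,0,0,0,0,0],[0.3,0,0,0,0,0,0],[0.3,0,0,0,0,0,0],[0.3,0,0,0,0,0,0],[0.3,0,0,0,0,0,0],[0.3,0,0,0,0,0,0]]'
```

```text
clock: 4.85
tool_pos: [0.5221, 0.1555, 0.056]
orientation: [0.483, -0.514, 0.517, -0.486]
force: [-0.5, 4.0, 5.1]
grip_width: 0.004
```

```bash
python3 - <<'E'
from h import *
s=env.read_state();print(s["force"],s["tool_pos"],s["ft_torque"])
a=env.get_image("scene")[:,:,::-1];t=env.get_image("top")[:,:,::-1]
a=cv2.resize(a[170:270,330:430],(400,400),interpolation=cv2.INTER_CUBIC);t=cv2.resize(t[165:255,200:290],(400,400),interpolation=cv2.INTER_CUBIC)
cv2.imwrite("pics/c2.png",np.hstack([a,t]))
E
```

```text
[-0.46448274  3.98237445  5.06777263] [0.52209211 0.15548212 0.05599801] [0.52744277 0.01324852 0.02580402]
```

View pics/c2.png

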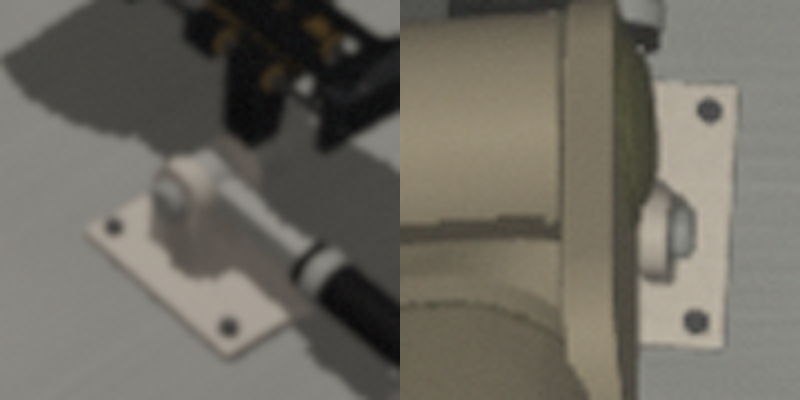

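```bash
python3 - <<'E'
from h import *
s=env.read_state()
o=np.array([.518,.1245]);th=np.radians(-3.3);y=np.array([-np.sin(th),np.cos(th)])
for n,d in(("cheek",-.025),("tip home",-.057),("groove",-.041),("head home",.037),("head start",.065)):
    P=np.append(o+y*d,.06);u=proj("top",P);v=proj("scene",P);print(n,P,"top crop",400+(u[0]-199.6)*4.444,(u[1]-164.6)*4.444,"scene crop",(v-[329.6,169.6])*4)
v=proj("scene",s["tool_pos"]);print("tcp scene",(v-[329.6,169.6])*4)
E
```

```text
cheek [0.5165609  0.09954145 0.06      ] top crop 669.9032461667559 228.87075100540676 scene crop [174.84620134 196.64046185]
tip home [0.51471885 0.06759452 0.06      ] top crop 738.3138975935839 233.05232445442743 scene crop [133.54853166 219.24923821]
groove [0.51563987 0.08356799 0.06      ] top crop 704.1142988622877 230.96188778938665 scene crop [154.31807358 207.87876786]
head home [0.52012987 0.16143865 0.06      ] top crop 537.2271241957969 220.7609766152852 scene crop [252.1886055  154.29867522]
head start [0.52174166 0.18939222 0.06      ] top crop 477.25238242169576 217.09504473795576 scene crop [286.01172128 135.78190984]
tcp scene [246.44302436 165.52287715]
```

```bash
python3 - <<'E'
from h import *
s=env.read_state();print(s["q"],s["joint_efforts"])
cv2.imwrite("pics/w2.png",env.get_image("wrist")[:,:,::-1])
for P in([.5201,.1614,.06],[.5217,.1814,.06],[.5217,.1814,.077],s["tool_pos"]): print(P,proj("wrist",P,s))
E
```

```text
[ 7.37886312e-02  5.27573482e-01  1.62968033e+00 -1.15763859e-03
  9.77963780e-01  1.36669655e-01] [  1.12289909 -42.95076013 -19.60220039   0.88246694  -0.30489025
  -0.15880481]
[0.5201, 0.1614, 0.06] [312.53014677 276.58930964]
[0.5217, 0.1814, 0.06] [313.22806054 229.63337998]
[0.5217, 0.1814, 0.077] [312.96386845 240.08444098]
[0.52218736 0.15495707 0.05608957] [318.4339839  287.44064273]
```

View pics/w2.png

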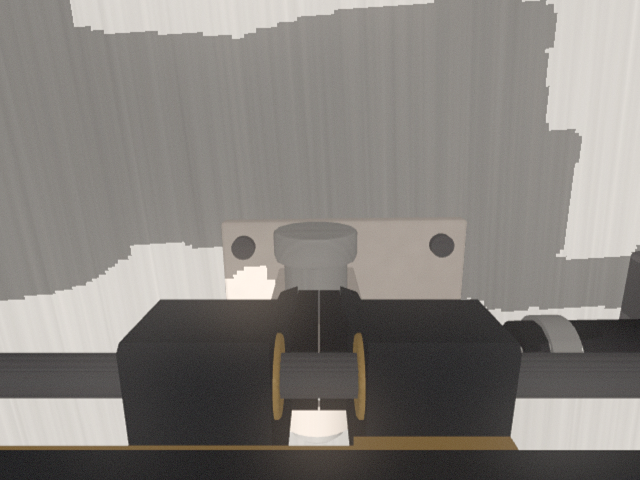

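The fingers have ended up over the shaft, between head and cheek: the head at (316,230) lies beyond them. So they rode over the head instead of pushing it all the way, and the pin has moved only about 7 mm. I'll lift, go back round, and push deeper so the pads meet the head, in small checked steps.

```bash
python3 -m inch '[[0,-0.5,0,0,0,0,0],[0,-1,0,0,0,0,0],[0,-1,0,0,0,0,0],[-1,0,0,0,0,0,0],[-1,0,0,0,0,0,0],[-0.9,0,0,0,0,0,0],[0,0,0,0,0,0,0]]'
python3 -c "
from h import *
s=env.read_state();print(R.from_quat(s['orientation']).as_matrix().round(3))
print(togo([.5235,.222,.030]))"
```

```text
clock: 5.7
tool_pos: [0.5263, 0.2314, 0.1253]
orientation: [0.482, -0.513, 0.517, -0.487]
force: [0.1, 0.1, -0.4]
grip_width: 0.009
[[-0.061  0.008  0.998]
 [-0.998  0.    -0.061]
 [-0.001 -1.     0.008]]
[ 0.38732641  3.81159192 -0.11973708]
```

```bash
python3 -m inch '[[0.2,0.8,-0.1,0,0,-0.4,0],[0,1,0,0,0,0,0],[0,1,0,0,0,0,0],[0,1,0,0,0,0,0],[0,0,0,0,0,0,0]]'
python3 -m inch '[[0.3,0,0,0,0,0,0],[0.3,0,0,0,0,0,0],[0.15,0,0,0,0,0,0],[0.15,0,0,0,0,0,0]]'
python3 -m inch '[[0.15,0,0,0,0,0,0],[0.15,0,0,0,0,0,0]]'
```

```text
clock: 6.2
tool_pos: [0.5247, 0.2246, 0.0301]
orientation: [0.484, -0.51, 0.519, -0.486]
force: [0.9, -0.8, 0.1]
grip_width: 0.001
clock: 6.6
tool_pos: [0.5251, 0.1998, 0.0346]
orientation: [0.483, -0.509, 0.52, -0.487]
force: [-0.2, -0.1, -0.5]
grip_width: 0.007
clock: 6.8
tool_pos: [0.5251, 0.1918, 0.0357]
orientation: [0.482, -0.509, 0.52, -0.488]
force: [0.2, 5.3, -2.8]
grip_width: 0.005
```

Contact at y = 0.192 with 5.3 N. I'll continue with a slight downward correction.

```bash
python3 -m inch '[[0.2,0.1,0,0,0,0,0],[0.2,0.1,0,0,0,0,0],[0.2,0.05,0,0,0,0,0]]'
python3 -m inch '[[0.2,0.05,0,0,0,0,0],[0.2,0.05,0,0,0,0,0]]'
```

```text
clock: 7.1
tool_pos: [0.5257, 0.1789, 0.0317]
orientation: [0.479, -0.509, 0.52, -0.491]
force: [-1.7, 6.3, 4.9]
grip_width: 0.002
clock: 7.3
tool_pos: [0.5259, 0.1724, 0.0309]
orientation: [0.476, -0.51, 0.519, -0.493]
force: [-2.5, 38.7, 8.5]
grip_width: 0.003
```

The hard stop is reached: 38.7 N at the expected y = 0.172. Next I'll back off, rise, and travel to above the rack while opening the gripper and turning about +18°.

```bash
python3 -m inch '[[-0.5,0,0,0,0,0,0],[-0.5,-0.5,0,0,0,0,0],[0,-1,0,0,0,0,0],[0,-1,0,0,0,0,0],[0,-1,0,0,0,0,0],[0,-1,0,0,0,0,0],[0,-1,0,0,0,0,0],[0,-0.7,0,0,0,0,0.5],[1,0,0,0,0,0,0.5],[1,0,0,0,0,0,0.6],[1,0,0,0,0,0,0.6],[1,0,0,0,0,0,0.6],[1,0,0,0,0,0,0.6],[1,0,0,0,0,0,0.6],[1,0,0,0,0,0,0.6],[1,0,0,0,0,0,0.6],[1,0,0,0,0,0,0.6],[1,0,0,0,0,0,0.6],[1,0,0,0,0,0,0.6],[0,0,0,0,0,0,0.6]]'
python3 -c "
from h import *
s=env.read_state();M=R.from_quat(s['orientation']).as_matrix();print(M.round(3));print(togo([.465,-.203,.2]))
h=np.radians(14.4);W=np.array([[np.sin(h),0,np.cos(h)],[-np.cos(h),0,np.sin(h)],[0,-1,0]]);print(R.from_matrix(M.T@W).as_rotvec(degrees=True))"
```

```text
clock: 9.3
tool_pos: [0.5057, -0.0864, 0.192]
orientation: [0.478, -0.507, 0.519, -0.494]
force: [0.1, -0.0, -0.2]
grip_width: 0.602
[[-0.053  0.028  0.998]
 [-0.999  0.004 -0.054]
 [-0.005 -1.     0.028]]
[ 4.74464962 -0.3834148  -1.36812684]
[ -1.60879214 -17.46405379  -0.04894062]
```

```bash
python3 -m inch '[[1,0,0,0,0,0,0.6],[1,0,-0.3,0,0,0,0.6],[1,0,-0.5,0,0,0,0.6],[1,0,-0.5,0,0,0,0.6],[0.6,-0.3,0,-0.8,-8.5,0,0.6],[0,0,0,-0.8,-8.5,0,0.6],[0,0,0,0,0,0,0.6],[0,0,0,0,0,0,0.6]]'
python3 - <<'E'
from h import *
import pickle
s=env.read_state(); w=env.get_image("wrist")[:,:,::-1]; cv2.imwrite("pics/w3.png",w)
t=env.get_image("top")[:,:,::-1]; cv2.imwrite("pics/top3.png",t)
pickle.dump({k:s[k] for k in("orientation","tool_pos")},open("w3.pkl","wb"))
M=R.from_quat(s["orientation"]).as_matrix();print(M.round(3),"heading",np.degrees(np.arctan2(M[1,2],M[0,2])))
cv2.imwrite("pics/c3.png",np.hstack([cv2.resize(t[165:255,200:290],(320,320),interpolation=cv2.INTER_CUBIC),cv2.resize(w[80:400,160:480],(480,480),interpolation=cv2.INTER_CUBIC)[:320]]))
cv2.imwrite("pics/c3.png",np.hstack([cv2.resize(t[165:255,200:290],(300,480),interpolation=cv2.INTER_CUBIC),cv2.resize(w[80:400,160:480],(480,480),interpolation=cv2.INTER_CUBIC)]))
E
```

```text
clock: 10.1
tool_pos: [0.4663, -0.1984, 0.1982]
orientation: [-0.559, 0.434, -0.432, 0.559]
force: [0.3, -0.1, 0.3]
grip_width: 0.598
[[ 0.25  -0.001  0.968]
 [-0.968  0.002  0.25 ]
 [-0.002 -1.    -0.001]] heading 14.457797456103517
```

View pics/c3.png

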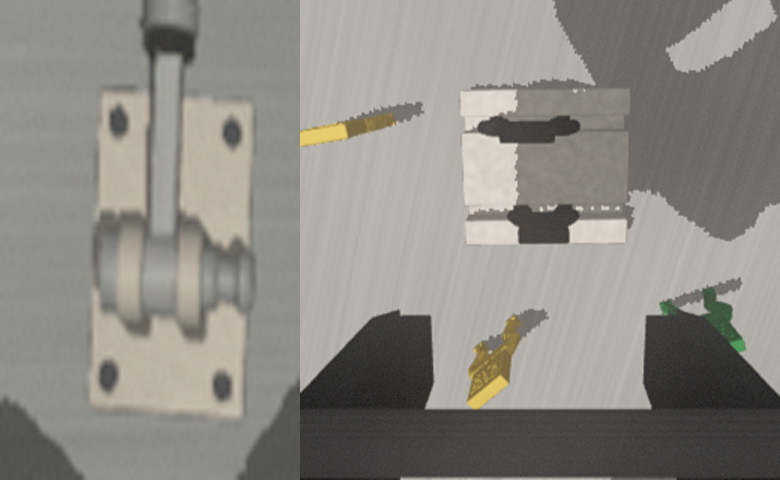

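The left crop shows the head flat on the +y cheek and the groove clear of the -y cheek, at top pixel (268.4,216). In the wrist view, the lower clip's crown spans 508–578 against 477–580 for the upper one, so the lower clip is the smaller. Its tab top centre is at crop (544,235).

```bash
python3 - <<'E'
from h import *
import pickle
np.set_printoptions(precision=4,suppress=True)
s=pickle.load(open("w3.pkl","rb")); W=lambda c:(160+(c[0]-300)/1.5,80+c[1]/1.5)
print("tab top",onz("wrist",W((544.5,234.5)),.083,s),"tab w",np.linalg.norm(onz("wrist",W((519,240)),.083,s)-onz("wrist",W((571,240)),.083,s)))
print("crown",onz("wrist",W((543,212)),.0485,s),"w",np.linalg.norm(onz("wrist",W((508,215)),.0485,s)-onz("wrist",W((578,215)),.0485,s)))
K=np.array([onz("wrist",W(c),.026,s) for c in[(461,90),(466,244),(627,242),(630,88)]]);
x=K[3]-K[0]+K[2]-K[1];print(K.mean(0),np.degrees(np.arctan2(x[1],x[0])))
c=K.mean(0);h=np.radians(15);print("slot -y",c[:2]+.024*np.array([np.sin(h),-np.cos(h)]))
# top groove
print("groove top",onz("top",(268.2,215.8),.06))
L=lambda c:(199.6+c[0]/3.333,164.6+c[1]/5.333)
print("pin end",onz("top",L((254,275)),.06),"head",onz("top",L((94,268)),.06))
print("cheek -y mid",onz("top",L((190,274)),.06))
E
```

```text
tab top [ 0.4704 -0.2031  0.083 ] tab w 0.024211687932899933
crown [ 0.4691 -0.1998  0.0485] w 0.03615617106195576
[ 0.4659 -0.1805  0.026 ] 15.166888506908673
slot -y [ 0.4721 -0.2037]
groove top [0.5173 0.0832 0.06  ]
pin end [0.5166 0.0674 0.06  ] head [0.5189 0.167  0.06  ]
cheek -y mid [0.5168 0.1073 0.06  ]
```

```bash
python3 -m inch '[[0.22,0.5,0.12,0,-0.6,0,0.6],[0,1,0,0,0,0,0.6],[0,1,0,0,0,0,0.6],[0,1,0,0,0,0,0.6],[0,0.5,0,0,0,0,0.6],[0,0,0,0,0,0,0.6]]'
python3 -c "
from h import *
print(togo([.4705,-.203,.0535]))"
```

```text
clock: 10.8
tool_pos: [0.4713, -0.2019, 0.0905]
orientation: [-0.56, 0.432, -0.43, 0.561]
force: [0.3, 0.0, 1.4]
grip_width: 0.601
[ 0.04070473  1.47894965 -0.03967923]
```

```bash
python3 -m inch '[[0,0.5,0,0,0,0,0.6],[0,0.5,0,0,0,0,0.6],[0.04,0.45,0,0,0,0,0.6],[0,0,0,0,0,0,0.6]]'
python3 -m inch '[[0,0,0,0,0,0,0],[0,0,0,0,0,0,0],[0,0,0,0,0,0,0],[0,0,0,0,0,0,0],[0,0,0,0,0,0,0]]'
```

```text
clock: 11.2
tool_pos: [0.4722, -0.2029, 0.0525]
orientation: [-0.56, 0.432, -0.431, 0.561]
force: [-0.7, 0.5, -0.1]
grip_width: 0.601
clock: 11.7
tool_pos: [0.4731, -0.2036, 0.054]
orientation: [-0.56, 0.431, -0.432, 0.561]
force: [0.2, 0.5, -0.3]
grip_width: 0.257
```

Held, at about 23 mm opening. I'll lift and check the grip once it is up.

```bash
python3 -m inch '[[0,-0.3,0,0,0,0,0],[0,-0.5,0,0,0,0,0],[0,-1,0,0,0,0,0],[0,-1,0,0,0,0,0],[0,-1,0,0,0,0,0],[0,-1,0,0,0,0,0],[0,-0.8,0,0,0,0,0],[0,0,0,0,0,0,0]]'
python3 - <<'E'
from h import *
s=env.read_state();M=R.from_quat(s["orientation"]).as_matrix()
h=np.radians(-3.3);W=np.array([[np.sin(h),0,np.cos(h)],[-np.cos(h),0,np.sin(h)],[0,-1,0]]);print(R.from_matrix(M.T@W).as_rotvec(degrees=True),s["grip_width"])
print("after turn:",(W.T@(np.array([.517,.0835,.16])-s["tool_pos"]))/.025)
E
```

```text
clock: 12.5
tool_pos: [0.4727, -0.2034, 0.2064]
orientation: [-0.56, 0.43, -0.433, 0.561]
force: [0.3, 0.9, -1.7]
grip_width: 0.255
[-0.28970215 18.09605908  0.15220869] 0.25516375060036933
after turn: [-11.56060077   1.85751854   1.10951758]
```

```bash
python3 -m inch '[[0,0,0,0,6,0,0],[0,0,0,0,6,0,0],[0,0,0,0,6,0,0],[-0.5,0,0,0,0,0,0],[-1,0,0.1,0,0,0,0],[-1,0,0.1,0,0,0,0],[-1,0,0.1,0,0,0,0],[-1,0,0.1,0,0,0,0],[-1,0,0.1,0,0,0,0],[-1,0,0.1,0,0,0,0],[-1,0,0.1,0,0,0,0],[-1,0,0.1,0,0,0,0],[-1,0.2,0.1,0,0,0,0],[-1,0.5,0.1,0,0,0,0],[-0.5,0.5,0,0,0,0,0],[0,0.2,0,0,0,0,0],[0,0,0,0,0,0,0]]'
python3 - <<'E'
from h import *
import pickle
s=env.read_state();M=R.from_quat(s["orientation"]).as_matrix();print(M.round(3))
h=np.radians(-3.3);W=np.array([[np.sin(h),0,np.cos(h)],[-np.cos(h),0,np.sin(h)],[0,-1,0]]);print(R.from_matrix(M.T@W).as_rotvec(degrees=True),s["grip_width"])
print(togo([.517,.0835,.14]))
pickle.dump({k:s[k] for k in("orientation","tool_pos")},open("w4.pkl","wb"))
w=env.get_image("wrist")[:,:,::-1];c=env.get_image("scene")[:,:,::-1]
cv2.imwrite("pics/c4.png",np.hstack([cv2.resize(w[160:460,170:470],(400,400),interpolation=cv2.INTER_CUBIC),cv2.resize(c[165:255,345:435],(400,400),interpolation=cv2.INTER_CUBIC)]))
cv2.imwrite("pics/w4.png",w)
E
```

```text
clock: 14.2
tool_pos: [0.5058, 0.0909, 0.1638]
orientation: [-0.494, 0.509, -0.505, 0.492]
force: [0.1, 0.2, -0.8]
grip_width: 0.25
[[-0.027 -0.005  1.   ]
 [-1.     0.002 -0.027]
 [-0.002 -1.    -0.005]]
[ 0.29018156  1.73039351 -0.1287054 ] 0.2504758590045404
[0.28631546 0.94945533 0.46001567]
```

View pics/c4.png

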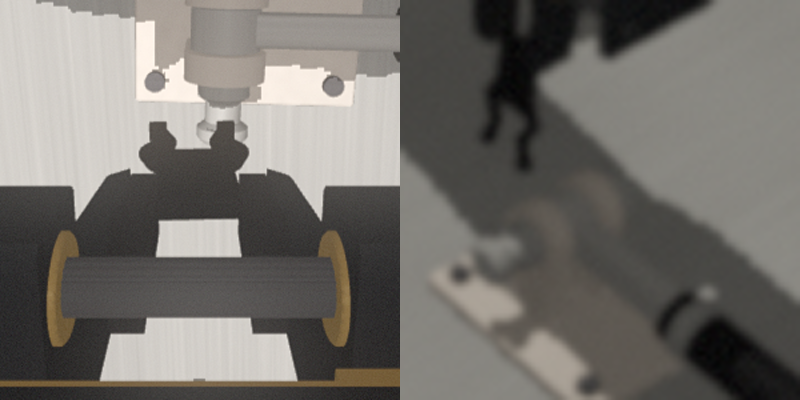

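```bash
python3 - <<'E'
from h import *
w=cv2.imread("pics/w4.png")[215:335,250:410]
w=cv2.convertScaleAbs(w,alpha=1.0,beta=0); w=(255*(w/255.)**.6).astype('uint8')
cv2.imwrite("pics/c5.png",cv2.resize(w,(800,600),interpolation=cv2.INTER_CUBIC))
E
```

View pics/c5.png

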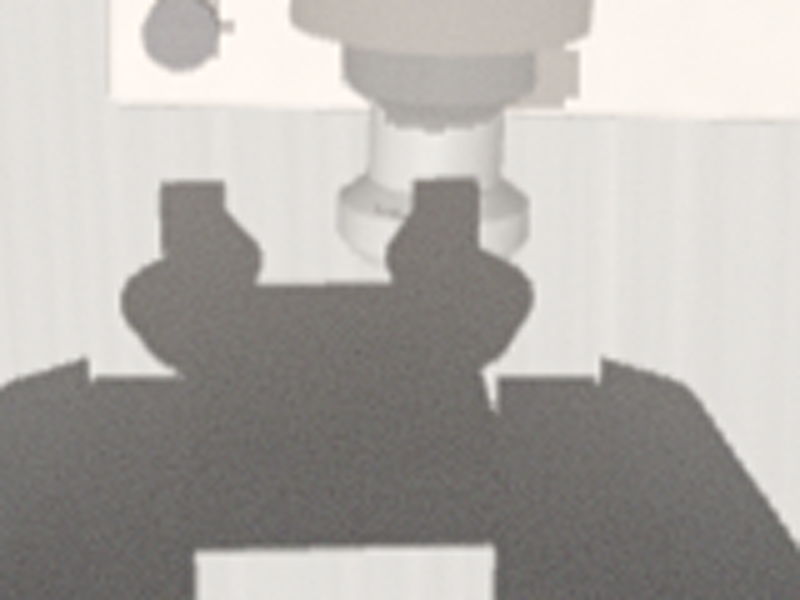

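```bash
python3 - <<'E'
from h import *
import pickle
np.set_printoptions(precision=4,suppress=True)
s=pickle.load(open("w4.pkl","rb"));M=R.from_quat(s["orientation"]).as_matrix()
Z=lambda c:(250+c[0]/5-.4,215+c[1]/5-.4); T=lambda P:1e3*M.T@(P-s["tool_pos"])
tz=s["tool_pos"][2]
g=onz("wrist",Z((436,145)),.06,s);print("groove",g,"tool mm",T(g))
print("pin edges w mm",1e3*np.linalg.norm(onz("wrist",Z((343,90)),.06,s)-onz("wrist",Z((535,90)),.06,s)))
print("end flange rim end",onz("wrist",Z((434,262)),.060,s))
print("feet",T(onz("wrist",Z((320,182)),tz-.0475,s)),"x+3.5")
print("widest",T(onz("wrist",Z((327,300)),tz-.022,s)))
print("tab top",T(onz("wrist",Z((346,547)),tz+.029,s)),"x-3.5")
print("seat center crown bottom",T(onz("wrist",Z((327,285)),tz-.022+.009,s)))
E
```

```text
groove [0.5174 0.0828 0.06  ] tool mm [  8.0601 103.7315  12.2934]
pin edges w mm 25.62197056671089
end flange rim end [0.5168 0.0663 0.06  ]
feet [-2.7519 47.5204 -2.6309] x+3.5
widest [ 1.7898 22.0046 -1.683 ]
tab top [  3.1718 -29.0084   0.1121] x-3.5
seat center crown bottom [-2.7661 13.0147 -1.6012]
```

```bash
python3 -m inch '[[0.3,0.2,0.53,2.3,1.7,-0.1,0],[0,0.4,0,0,0,0,0],[0,0.4,0,0,0,0,0],[0,0.1,0,0,0,0,0],[0,0,0,0,0,0,0]]'
python3 - <<'E'
from h import *
import pickle
s=env.read_state();M=R.from_quat(s["orientation"]).as_matrix();print(M.round(3))
pickle.dump({k:s[k] for k in("orientation","tool_pos")},open("w5.pkl","wb"))
print(togo([.5183,.0834,.125]))
w=env.get_image("wrist")[:,:,::-1][215:335,250:410]
cv2.imwrite("pics/c6.png",cv2.resize((255*(w/255.)**.6).astype('uint8'),(800,600),interpolation=cv2.INTER_CUBIC))
E
```

```text
clock: 14.8
tool_pos: [0.5205, 0.0798, 0.1367]
orientation: [0.475, -0.505, 0.524, -0.494]
force: [-0.2, -0.7, -0.1]
grip_width: 0.255
[[-0.061  0.037  0.997]
 [-0.998 -0.001 -0.061]
 [-0.001 -0.999  0.037]]
[-0.13886917  0.46272687 -0.1137622 ]
```

View pics/c6.png

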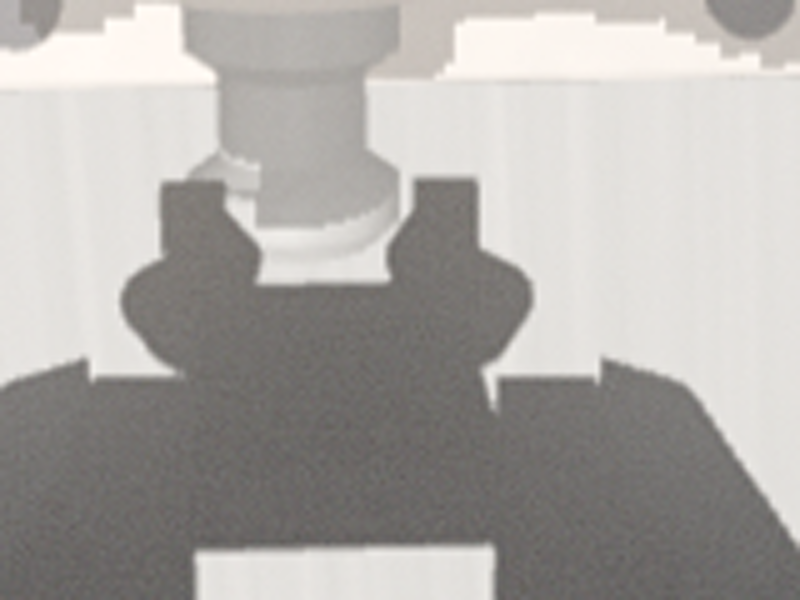

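```bash
python3 - <<'E'
from h import *
import pickle
np.set_printoptions(precision=4,suppress=True)
s=pickle.load(open("w5.pkl","rb"));M=R.from_quat(s["orientation"]).as_matrix()
Z=lambda c:(250+c[0]/5-.4,215+c[1]/5-.4)
g=onz("wrist",Z((292,112)),.06,s);print("groove",g,"axis near cheek",onz("wrist",Z((292,40)),.06,s))
for n,t in(("feet",[.75,47.5,-2.63]),("bore",[.4,22,-1.7]),("grip",[0,-19,-.25])):
    P=s["tool_pos"]+M@(np.array(t)/1e3);print(n,P,"tool-units to groove",(M.T@(g-P)/.025)[[0,2]])
b=s["tool_pos"]+M@(np.array([.4,22,-1.7])/1e3); d=g-b; d[2]=.105-b[2]; print("move for bore at z .105:",M.T@d/.025)
E
```

```text
groove [0.5173 0.0833 0.06  ] axis near cheek [0.5179 0.0922 0.06  ]
feet [0.5196 0.0791 0.0891] tool-units to groove [-0.1615 -0.1467]
bore [0.5196 0.0795 0.1146] tool-units to groove [-0.1475 -0.1839]
grip [0.5195 0.0798 0.1556] tool-units to groove [-0.1315 -0.2419]
move for bore at z .105: [-0.1489  0.3806 -0.1164]
```

```bash
cat > chk.py <<'E'
from h import *
np.set_printoptions(precision=3,suppress=True)
s=env.read_state();M=R.from_quat(s["orientation"]).as_matrix();b=s["tool_pos"]+M@(np.array([.4,22,-1.7])/1e3)
d=np.array([.5173,.0833,b[2]])-b;print("bore",b.round(4),"align",M.T@d/.025,"down",M.T@[0,0,-1],"above seat mm",(b[2]-.06)*1e3,"f",s["force"],M[:,1])
E
python3 -m inch '[[-0.15,0.2,-0.1,0,0,0,0],[0,0,0,0,0,0,0]]'; python3 chk.py
```

```text
clock: 15.05
tool_pos: [0.5183, 0.0841, 0.1317]
orientation: [0.475, -0.505, 0.524, -0.494]
force: [-0.2, -0.2, -0.2]
grip_width: 0.257
bore [0.517 0.084 0.11 ] align [ 0.02  -0.    -0.004] down [ 0.001  0.999 -0.038] above seat mm 49.65551526259078 f [-0.184 -0.234 -0.233] [ 0.038 -0.001 -0.999]
```

```bash
python3 -m inch '[[0.01,0.4,-0.015,0,0,0,0],[0,0.4,-0.015,0,0,0,0],[0,0,0,0,0,0,0]]'; python3 chk.py
```

```text
clock: 15.35
tool_pos: [0.5182, 0.0843, 0.1101]
orientation: [0.475, -0.505, 0.524, -0.494]
force: [-0.2, -0.3, -0.8]
grip_width: 0.252
bore [0.517 0.084 0.088] align [0.025 0.    0.001] down [ 0.001  0.999 -0.038] above seat mm 28.008627058372454 f [-0.159 -0.283 -0.779] [ 0.038 -0.001 -0.999]
```

```bash
python3 -m inch '[[0,0.15,-0.005,0,0,0,0],[0,0.15,-0.005,0,0,0,0],[0,0,0,0,0,0,0]]'; python3 chk.py
```

```text
clock: 15.65
tool_pos: [0.5183, 0.0842, 0.1017]
orientation: [0.475, -0.505, 0.524, -0.494]
force: [0.3, -0.7, -0.4]
grip_width: 0.257
bore [0.517 0.084 0.08 ] align [ 0.022 -0.    -0.002] down [ 0.001  0.999 -0.038] above seat mm 19.604986674942758 f [ 0.297 -0.679 -0.362] [ 0.038 -0.001 -0.999]
```

The feet are below the groove's top with no force, so the mouth straddles it. I'll press on.

```bash
python3 -m inch '[[0.02,0.15,-0.005,0,0,0,0],[0,0.15,-0.005,0,0,0,0],[0,0.15,-0.005,0,0,0,0]]'; python3 chk.py
```

```text
clock: 15.95
tool_pos: [0.5206, 0.0835, 0.0938]
orientation: [0.474, -0.503, 0.526, -0.496]
force: [-3.8, 0.2, 10.8]
grip_width: 0.256
bore [0.52  0.083 0.072] align [-0.    -0.005 -0.104] down [ 0.001  0.999 -0.045] above seat mm 11.712938659514242 f [-3.842  0.207 10.836] [ 0.045 -0.002 -0.999]
```

```bash
python3 -m inch '[[0,0.2,0,0,0,0,0],[0,0.2,0,0,0,0,0]]'; python3 chk.py
```

```text
clock: 16.15
tool_pos: [0.5207, 0.0835, 0.0849]
orientation: [0.474, -0.503, 0.526, -0.496]
force: [-4.3, 0.9, -1.2]
grip_width: 0.254
bore [0.52  0.083 0.063] align [ 0.002 -0.005 -0.108] down [ 0.001  0.999 -0.045] above seat mm 2.8446755607440535 f [-4.251  0.883 -1.173] [ 0.045 -0.002 -0.999]
```

```bash
python3 -m inch '[[0,0.1,0,0,0,0,0],[0,0.1,0,0,0,0,0]]'; python3 chk.py
```

```text
clock: 16.35
tool_pos: [0.5205, 0.0836, 0.0804]
orientation: [0.474, -0.503, 0.526, -0.496]
force: [-7.9, 0.6, 29.6]
grip_width: 0.254
bore [0.52  0.083 0.058] align [ 0.004 -0.004 -0.095] down [ 0.001  0.999 -0.043] above seat mm -1.6675672695316002 f [-7.88   0.623 29.601] [ 0.043 -0.002 -0.999]
```

```bash
python3 -m inch '[[0,0.1,0,0,0,0,0],[0,0.1,0,0,0,0,0]]'; python3 chk.py
```

```text
clock: 16.55
tool_pos: [0.5225, 0.0837, 0.08]
orientation: [0.473, -0.502, 0.527, -0.497]
force: [-12.7, 0.8, 26.1]
grip_width: 0.257
bore [0.522 0.083 0.058] align [ 0.013 -0.009 -0.181] down [ 0.001  0.999 -0.049] above seat mm -2.0490242823950484 f [-12.732   0.827  26.08 ] [ 0.049 -0.002 -0.999]
```

Firm bottom: 30 N at the seat height, after the snap. I'll relieve the side load, release, and rise.

```bash
python3 -m inch '[[0,-0.05,-0.1,0,0,0,0],[0,-0.02,-0.02,0,0,0,0]]'; python3 chk.py; python3 -m inch '[[0,0,0,0,0,0,0.5],[0,0,0,0,0,0,0.5],[0,0,0,0,0,0,0.5],[0,0,0,0,0,0,0.5],[0,-0.3,0,0,0,0,0.5],[0,-0.5,0,0,0,0,0.5],[0,-1,0,0,0,0,0.5],[0,-1,0,0,0,0,0.5],[0,-1,0,0,0,0,0.5],[0,-1,0,0,0,0,0.5],[1,-0.3,0,0,0,0,0.5],[1,0,0,0,0,0,0.5],[1,0,0,0,0,0,0.5],[1,0,0,0,0,0,0.5],[1,0,0,0,0,0,0.5],[1,0,0,0,0,0,0.5],[1,0,0,0,0,0,0.5],[0,0,0,0,0,0,0.5]]'
python3 - <<'E'
from h import *
t=env.get_image("top")[:,:,::-1];c=env.get_image("scene")[:,:,::-1];f=lambda i:(255*(i/255.)**.6).astype('uint8')
cv2.imwrite("pics/c7.png",np.hstack([cv2.resize(f(t[165:255,200:290]),(400,400),interpolation=cv2.INTER_CUBIC),cv2.resize(f(c[180:260,345:425]),(400,400),interpolation=cv2.INTER_CUBIC)]))
cv2.imwrite("pics/top7.png",t)
E
```

```text
clock: 16.75
tool_pos: [0.5199, 0.0838, 0.082]
orientation: [0.472, -0.501, 0.527, -0.497]
force: [1.0, -0.2, -7.9]
grip_width: 0.259
bore [0.519 0.084 0.06 ] align [ 0.011 -0.004 -0.078] down [ 0.     0.999 -0.051] above seat mm -0.1003781219865163 f [ 0.989 -0.177 -7.906] [ 0.051 -0.003 -0.999]
clock: 18.55
tool_pos: [0.5035, -0.0965, 0.2304]
orientation: [0.469, -0.495, 0.532, -0.502]
force: [-0.2, -0.6, -0.8]
grip_width: 0.503
```

View pics/c7.png

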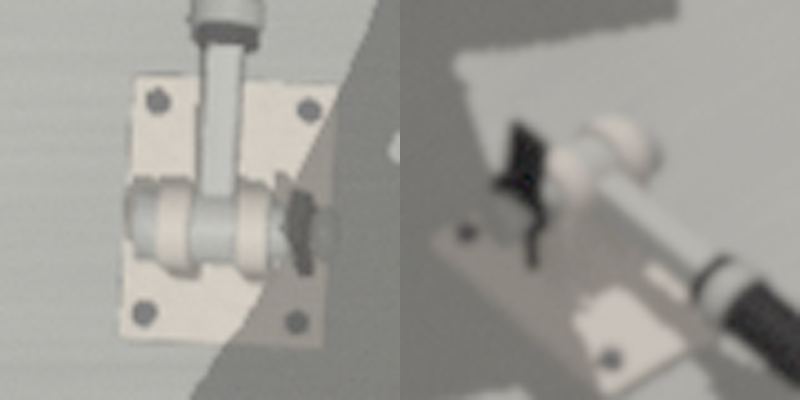

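The clip stands upright round the groove (top crop (300,232), scene crop (520,190)) and the head is against its cheek. But the tool was pulling up 7.9 N when it let go, so I'll re-grip, press once more, and release with no upward load.

```bash
cat > lev.py <<'E'
from h import *
import sys
np.set_printoptions(precision=3,suppress=True)
s=env.read_state();M=R.from_quat(s["orientation"]).as_matrix()
h=np.radians(-3.3);W=np.array([[np.sin(h),0,np.cos(h)],[-np.cos(h),0,np.sin(h)],[0,-1,0]])
print("turn",R.from_matrix(M.T@W).as_rotvec(degrees=True),"shift after",W.T@(np.array([float(a) for a in sys.argv[1:]])-s["tool_pos"])/.025,"f",s["force"])
E
python3 lev.py .5185 .0838 .2
```

```text
turn [-4.003  0.191  0.091] shift after [-7.146  1.211  0.182] f [-0.297  0.253 -0.111]
```

```bash
python3 -m inch '[[0,0,0,-4,0.2,0.1,0.5],[-1,0.2,0.03,0,0,0,0.5],[-1,0.2,0.03,0,0,0,0.5],[-1,0.2,0.03,0,0,0,0.5],[-1,0.2,0.03,0,0,0,0.5],[-1,0.2,0.03,0,0,0,0.5],[-1,0.2,0.03,0,0,0,0.5],[-1,0,0,0,0,0,0.5],[0,0,0,0,0,0,0.5],[0,0,0,0,0,0,0.5]]'; python3 lev.py .5185 .0838 .13
```

```text
clock: 19.65
tool_pos: [0.5159, 0.0983, 0.2035]
orientation: [0.488, -0.511, 0.512, -0.489]
force: [-0.1, 0.5, -0.4]
grip_width: 0.5
turn [-0.042  0.634 -0.036] shift after [0.574 2.941 0.136] f [-0.056  0.548 -0.382]
```

```bash
python3 -m inch '[[0.57,0.5,0.13,0,0.6,0,0.5],[0,1,0,0,0,0,0.5],[0,1,0,0,0,0,0.5],[0,0.3,0,0,0,0,0.5],[0,0,0,0,0,0,0.5]]'; python3 lev.py .5185 .0838 .085
```

```text
clock: 20.15
tool_pos: [0.5189, 0.0775, 0.13]
orientation: [0.484, -0.515, 0.516, -0.484]
force: [0.8, 0.7, -0.6]
grip_width: 0.497
turn [-0.104 -0.299  0.035] shift after [-0.25   1.802 -0.029] f [ 0.785  0.72  -0.553]
```

```bash
python3 -m inch '[[-0.22,0.3,-0.03,0,-0.3,0,0.5],[0,0.5,0,0,0,0,0.5],[0,0.5,0,0,0,0,0.5],[0,0.3,0,0,0,0,0.5],[0,0,0,0,0,0,0.5]]'; python3 lev.py .5185 .0838 .083
```

```text
clock: 20.65
tool_pos: [0.5199, 0.0824, 0.0891]
orientation: [0.484, -0.513, 0.516, -0.486]
force: [-0.1, -0.9, 0.3]
grip_width: 0.506
turn [-0.339 -0.029  0.047] shift after [-0.053  0.245 -0.059] f [-0.076 -0.897  0.319]
```

```bash
python3 -m inch '[[-0.05,0.15,-0.05,-0.3,0,0,0.5],[0,0,0,0,0,0,0],[0,0,0,0,0,0,0],[0,0,0,0,0,0,0],[0,0,0,0,0,0,0]]'; python3 -m inch '[[0,0.1,0,0,0,0,0],[0,0.08,0,0,0,0,0]]'; python3 lev.py .5185 .0838 .083
```

```text
clock: 21.15
tool_pos: [0.5194, 0.0839, 0.0864]
orientation: [0.485, -0.513, 0.515, -0.486]
force: [-0.4, -0.5, 0.6]
grip_width: 0.162
clock: 21.35
tool_pos: [0.5231, 0.0837, 0.086]
orientation: [0.482, -0.511, 0.518, -0.488]
force: [0.8, -0.5, 16.7]
grip_width: 0.007
turn [-0.776 -0.009  0.046] shift after [ 0.007  0.119 -0.184] f [ 0.837 -0.476 16.655]
```

The fingers shut completely (0.007), so the tab is not between them. I need to see why before going on.

```bash
python3 - <<'E'
from h import *
f=lambda i:(255*(i/255.)**.6).astype('uint8')
t=env.get_image("top")[:,:,::-1];c=env.get_image("scene")[:,:,::-1];w=env.get_image("wrist")[:,:,::-1]
rs=lambda i,W,H:cv2.resize(f(i),(W,H),interpolation=cv2.INTER_CUBIC)
A=np.vstack([rs(c[175:255,345:425],400,400),rs(c,267,200)[:, :267] if 0 else rs(t[165:255,200:380],400,200)])
B=np.vstack([rs(w[150:350,210:430],400,364),rs(c[170:360,160:360],400,236)])
cv2.imwrite("pics/c8.png",np.hstack([A,B]))
E
```

```text
(no output)
```

View pics/c8.png

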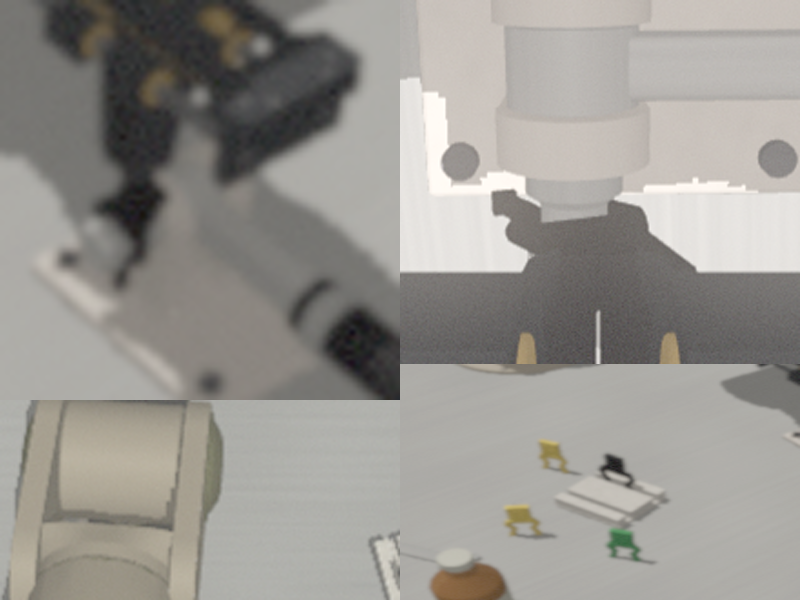

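The clip is still on the pin: in the wrist crop its crown spans about 505–650 under the fingers, with one foot at (500,200). The fingers are above or beside the tab, and in the rack the larger clip is untouched. I'll rise, move aside, and measure the clip's attitude by segmentation.

```bash
python3 -m inch '[[0,-0.3,0,0,0,0,0],[0,-0.5,0,0,0,0,0],[0,-1,0,0,0,0,0],[0,-1,0,0,0,0,0],[0,-1,0,0,0,0,0],[0,-1,0,0,0,0,0],[-0.3,0,0,0,0,0,0],[-1,0,0,0,0,0,0],[-1,0,0,0,0,0,0],[-0.6,0,0,0,0,0,0],[0,0,0,0,0,0,0]]'
cat > seg.py <<'E'
from h import *
import pickle
s=env.read_state();pickle.dump({k:s[k] for k in("orientation","tool_pos")},open("w9.pkl","wb"))
for n in("scene","top","wrist"): cv2.imwrite(f"pics/{n}9.png",env.get_image(n)[:,:,::-1])
print(s["tool_pos"],s["force"])
for n in("scene","top"):
    for z in(.0345,.06,.077,.111): print(n,z,proj(n,np.array([.5173,.0833,z])).round(1))
def asc(f,r0,r1,c0,c1,k=1):
    g=cv2.cvtColor(cv2.imread(f),cv2.COLOR_BGR2GRAY)
    g=g[r0:r1:k,c0:c1:k]
    for i,row in enumerate(g): print(r0+i*k,''.join(' .:-=+*#%@'[::-1][min(9,int(v)//18)] for v in row))
asc("pics/scene9.png",195,240,365,400)
print("prev scene c7 n/a");asc("pics/top9.png",198,235,255,285)
for z in(.0345,.06,.077,.111): print("wrist",z,proj("wrist",np.array([.5173,.0833,z]),s).round(1))
E
python3 seg.py
```

```text
clock: 22.6
tool_pos: [0.5241, 0.1594, 0.2128]
orientation: [0.482, -0.511, 0.518, -0.488]
force: [0.1, -0.9, 0.0]
grip_width: -0.0
[0.52408522 0.15942452 0.21280953] [ 0.14255767 -0.87975506  0.01302832]
scene 0.0345 [367.7 229.7]
scene 0.06 [368.6 222. ]
scene 0.077 [369.2 216.8]
scene 0.111 [370.4 205.9]
top 0.0345 [269.  217.3]
top 0.06 [268.2 215.8]
top 0.077 [267.6 214.7]
top 0.111 [266.5 212.6]
195 ***********************************
196 ***********************************
197 ***********************************
198 ***********************************
199 +**********************************
200 =+*********************************
201 ==+++**************+++++**********+
202 --=+++***********+++====++*********
203 ::--=+++*********+=--:::-=++++*****
204 :::--=++******+++=-:.....:-=+++****
205 ::::--=+******+++=-:......::-=++***
206 :::::-=+*****+++=---:......:-=+++*+
207 :::::-=*#**+++=--::--::.....:-=++*+
208 ::::-=*###*+==-::::::-::...::-=++**
209 ::::-+#%%#+=-:::::::::-::.:::-=++**
210 :::-=*%@%#+-:...::::::--:::::-=+++*
211 :::=+#@@%%*=:...::::::---:::--=+++*
212 ::-+#%@@@%#
[... 1821 characters left out ...]
:
218     .::::-=*#*+=-:::--::::::::
219     .-:::-=***+--:::--::::::::
220 ..  .-::--=***+==::---::::::::
221 ....:----=+***+==::---::::::::
222 ....:==---=***+=-----:::::::::
223 ....:==:..:**#+-:----:::::::::
224 ::::-==:  .+##+: .:-::::::::::
225 -----=-.  .+*#+:  .-::::::::::
226 ======-.  .+*#*-  .-::::::::::
227 ======-.   -*#*-  .-::::::::::
228 :-----:    .***-  .:::::::::::
229  ......    .=++:  ::::::::::::
230             ....  ::::::::::::
231                  .::::::::::::
232                  .-:::::::::::
233                  .::::::::::::
234          .:::.   .::::::::::::
wrist 0.0345 [313.4 296.5]
wrist 0.06 [313.4 308.2]
wrist 0.077 [313.4 316.9]
wrist 0.111 [313.5 337.3]
```

Top-view segmentation shows the clip now spans about 57 mm along x, where it was 39 mm before. So my second grip swivelled it about the pin axis. I'll take a clear wrist view and fit its angle and bore position with code.

```bash
python3 -m inch '[[1,0,0,0,0,0,0.6],[1,0,0,0,0,0,0.6],[1,0,0,0,0,0,0.6],[1,0,0,0,0,0,0.6],[1,0,0,0,0,0,0.6],[0,0,0,0,0,0,0.6],[0,0,0,0,0,0,0.6]]'
cat > fit.py <<'E'
from h import *
import pickle
from scipy.optimize import differential_evolution
s=env.read_state();ims={n:env.get_image(n) for n in("scene","wrist","top")}
for n in ims: cv2.imwrite(f"pics/{n}A.png",ims[n][:,:,::-1])
h=np.radians(-3.3);ex=np.array([np.cos(h),np.sin(h),0]);ey=np.array([-np.sin(h),np.cos(h),0]);ez=np.array([0,0,1.])
polys=[[(-12,17),(12,17),(12,51),(-12,51)],[(-13,17),(13,17),(19.5,8),(19.5,-8),(14,-14),(15,-25.5),(9,-25.5),(9,-16),(6,-10),(9,0),(0,9),(-9,0),(-6,-10),(-9,-16),(-9,-25.5),(-15,-25.5),(-14,-14),(-19.5,-8),(-19.5,8)]]
def render(n,phi,dx,dy,dz,c):
    m=np.zeros((480,640),np.uint8);o=np.array([.5173,.0833,.06])+ex*dx+ey*dy+ez*dz;r=R.from_rotvec(ey*phi)
    for t in np.linspace(-.0035,.0035,5):
        for q in polys:
            P=[proj(n,o+ey*t+r.apply(ex*a/1e3+ez*b/1e3),s) for a,b in q]
            cv2.fillPoly(m,[np.round(np.array(P)*16).astype(np.int32)],1,shift=4)
    return m
c0=np.array([.5173,.0833,.06]);masks={};box={}
for n,th,rad in(("scene",60,18),("wrist",70,85),("top",75,26)):
    g=cv2.cvtColor(ims[n],cv2.COLOR_RGB2GRAY);u,v=proj(n,c0+[0,0,.01],s).astype(int)
    box[n]=(slice(max(0,v-rad),v+rad),slice(max(0,u-rad),u+rad));masks[n]=(g<th)[box[n]]
    print(n,(u,v),g[box[n]].min(),masks[n].sum())
def cost(p,use=("scene","wrist","top")):
    k=0
    for n in use:
        a=render(n,*p,0)[box[n]]>0;k+=1-(a&masks[n]).sum()/max(1,(a|masks[n]).sum())
    return k
if __name__=="__main__":
    r=differential_evolution(cost,[(-1.7,1.7),(-.006,.006),(-.004,.004),(-.006,.008)],maxiter=25,popsize=8,seed=1,polish=False)
    print("phi deg",np.degrees(r.x[0]),"dxyz mm",r.x[1:]*1e3,"cost",r.fun,[cost(r.x,(n,)) for n in masks])
    n="wrist";a=render(n,*r.x,0)[box[n]]>0
    for i in range(0,a.shape[0],4): print(''.join('.mr#'[int(masks[n][i,j])+2*int(a[i,j])] for j in range(0,a.shape[1],2)))
E
time python3 fit.py
```

```text
clock: 23.45
tool_pos: [0.5149, 0.0231, 0.2122]
orientation: [0.481, -0.513, 0.52, -0.485]
force: [0.1, 0.5, 0.3]
grip_width: 0.595
scene (np.int64(368), np.int64(218)) 4 218
wrist (np.int64(314), np.int64(137)) 40 901
top (np.int64(267), np.int64(215)) 41 562Traceback (most recent call last):
    calc_energies = list(
        self._mapwrapper(self.func, parameters_pop[0:S])
    )
    return self.f(x, *self.args)
           ~~~~~~^^^^^^^^^^^^^^^
  File "fit.py", line 23, in cost
    a=render(n,*p,0)[box[n]]>0;k+=1-(a&masks[n]).sum()/max(1,(a|masks[n]).sum())
      ~~~~~~^^^^^^^^
  File "fit.py", line 12, in render
    P=[proj(n,o+ey*t+r.apply(ex*a/1e3+ez*b/1e3),s) for a,b in q]
       ~~~~^^^^^^^^^^^^^^^^^^^^^^^^^^^^^^^^^^^^^^^
  File "h.py", line 14, in proj
    p=env.camera_params(cam); P=np.append(P,1)
ValueError: time passes only in moves, steps and waits

The above exception was the direct cause of the following exception:

Traceback (most recent call last):
  File "fit.py", line 26, in <module>
    r=differential_evolution(cost,[(-1.7,1.7),(-.006,.006),(-.004,.004),(-.006,.008)],maxiter=25,popsize=8,seed=1,polish=False)
RuntimeError: The map-like callable must be of the form f(func, iterable), returning a sequence of numbers the same length as 'iterable'

real	0m6.767s
user	0m3.142s
sys	0m0.314s
```

```bash
python3 - <<'E'
t=open("h.py").read().replace("env.camera_params(cam)","CP[cam]").replace("def ray",'CP={n:env.camera_params(n) for n in("scene","top","wrist")}\ndef ray',1);open("h.py","w").write(t)
f=open("fit.py").read().replace('("wrist",70,85)','("wrist",85,85)')
open("fit.py","w").write(f)
import cv2
g=cv2.cvtColor(cv2.imread("pics/wristA.png"),cv2.COLOR_BGR2GRAY)
for v in range(60,250,4): print(v,''.join(' .:-=+*#%@'[::-1][min(9,int(x)//25)] for x in g[v,210:420:2]))
E
timeout 200 python3 fit.py
```

```text
60 ++++++++++++++++++++++===============+++++++++++++++++++++++++++++===================::::::-....====+++++
64 ++++++++++++++++++++++================++++++++++++++++++++++++++++++++++++++++++=========-----+++++++++++
68 ++++++++++++++++++++++=================+++++++++++++=+++++++++======+====+++++++:::::::::::::=+=+++++++++
72 ++++++++++++++++++++++==================*++++++++++==+++++++++++==++==++=++=++++:::::::::::::=+++++++++++
76 ++++++++++++++++++++++==================*+++++++++++++++++++++==+=+=+++++++=++=+:::::::::::::==++++++++++
80 ++++++++++++++++++++++==================++++++++++++++++++++++====+=+=++===+++=::::::::::::::====++=+++++
84 ++++++++++++++++++++++==================+++++++++++=++++++++++++++++++++++++++=:::::::::::::=++++++++++++
88 ++++++++++++++++++++++==================+++++++++++++++++++++++*++*************+==++++++++++*************
92 +++++++++++++++++++++++=================*+++++++++++++++++++++*+====================================+++++
96 +++++++++++++++++++++++===============++++=++============+==++++++=================================++++++
100 ++++++
[... 7488 characters left out ...]
............
.....................................................................................
.....................................................................................
.....................................................................................
.....................................................................................
.....................................................................................
.....................................................................................
.....................................................................................
.....................................................................................
```

The fit says the bore is still on the groove (dx 0.5 mm, dy 0.2 mm) with the clip swivelled about 17° towards +x. Scene and wrist agree on this; the top mask is polluted by shadow. I'll stand it upright with a gentle side push on the tab, fingers closed.

```bash
python3 -m inch '[[-0.5,0,0.5,0,0,0,0],[-0.8,0,0.8,0,0,0,0],[-0.7,0,0.8,0,0,0,0],[-0.2,0,0.2,0,0,0,0],[0,0,0,0,0,0,0],[0,0,0,0,0,0,0]]'; python3 lev.py .577 .0838 .12
```

```text
clock: 24.35
tool_pos: [0.5768, 0.0792, 0.2124]
orientation: [0.483, -0.512, 0.518, -0.486]
force: [-0.0, -0.1, -0.5]
grip_width: 0.077
turn [-0.58  -0.231  0.143] shift after [-0.184  3.697 -0.004] f [-0.038 -0.073 -0.511]
```

```bash
python3 -m inch '[[-0.18,0.7,0,-0.6,-0.2,0.1,0],[0,1,0,0,0,0,0],[0,1,0,0,0,0,0],[0,1,0,0,0,0,0],[0,0,0,0,0,0,0]]'; python3 lev.py .577 .0838 .082
```

```text
clock: 24.85
tool_pos: [0.5739, 0.0823, 0.1135]
orientation: [-0.486, 0.516, -0.514, 0.484]
force: [0.6, -0.9, 0.5]
grip_width: 0.009
turn [ 0.255 -0.132  0.036] shift after [-0.067  1.262  0.122] f [ 0.562 -0.909  0.47 ]
```

```bash
python3 -m inch '[[-0.06,0.5,0.12,0.2,0,0,0],[0,0.5,0,0,0,0,0],[0,0.2,0,0,0,0,0],[0,0,0,0,0,0,0]]'; python3 -m inch '[[0,0,-0.2,0,0,0,0],[0,0,-0.2,0,0,0,0],[0,0,-0.15,0,0,0,0],[0,0,0,0,0,0,0]]'; python3 lev.py .5465 .0838 .082
```

```text
clock: 25.25
tool_pos: [0.5774, 0.0833, 0.0826]
orientation: [0.485, -0.515, 0.515, -0.485]
force: [0.3, 0.1, 0.7]
grip_width: 0.005
clock: 25.65
tool_pos: [0.5631, 0.0842, 0.0842]
orientation: [0.484, -0.514, 0.516, -0.485]
force: [-0.7, 0.9, 0.0]
grip_width: 0.007
turn [-0.209 -0.157  0.034] shift after [ 0.055  0.087 -0.661] f [-0.719  0.871  0.038]
```

```bash
python3 -m inch '[[0.04,0.08,-0.2,0,0,0,0],[0,0,-0.15,0,0,0,0],[0,0.02,-0.1,0,0,0,0],[0,0,0,0,0,0,0]]'; python3 lev.py .5465 .0838 .082;  python3 -m inch '[[0,0.02,-0.1,0,0,0,0],[0,0.02,-0.08,0,0,0,0],[0,0,0,0,0,0,0]]'; python3 lev.py .5465 .0838 .082
```

```text
clock: 26.05
tool_pos: [0.5509, 0.0839, 0.0819]
orientation: [0.484, -0.514, 0.516, -0.486]
force: [0.3, -0.6, 0.0]
grip_width: 0.004
turn [-0.263 -0.155  0.031] shift after [ 0.013 -0.003 -0.174] f [ 0.255 -0.554  0.04 ]
clock: 26.35
tool_pos: [0.5488, 0.0839, 0.0829]
orientation: [0.482, -0.512, 0.518, -0.487]
force: [0.7, 0.2, 0.2]
grip_width: 0.003
turn [-0.711 -0.171  0.031] shift after [ 0.009  0.035 -0.092] f [0.702 0.167 0.185]
```

```bash
python3 -m inch '[[0,0.03,-0.12,-0.5,0,0,0],[0,0.02,-0.1,0,0,0,0],[0,0,0,0,0,0,0]]'; python3 lev.py .5465 .0838 .082
```

```text
clock: 26.65
tool_pos: [0.546, 0.0839, 0.084]
orientation: [0.482, -0.512, 0.518, -0.487]
force: [1.2, 0.1, 0.7]
grip_width: 0.008
turn [-0.649 -0.181  0.033] shift after [0.004 0.079 0.022] f [1.183 0.084 0.737]
```

```bash
python3 -m inch '[[0,0,0.5,0,0,0,0],[0,0,0.7,0,0,0,0],[0,-1,0,0,0,0,0],[0,-1,0,0,0,0,0],[0,-1,0,0,0,0,0],[0,-1,0,0,0,0,0],[0,-1,0,0,0,0,0],[0.8,0,-0.8,0,0,0,0],[0.8,0,-0.8,0,0,0,0],[0.8,0,-0.8,0,0,0,0],[0,0,0,0,0,0,0],[0,0,0,0,0,0,0]]'
sed -i 's/def cost(p,use=("scene","wrist","top"))/def cost(p,use=("scene","wrist"))/' fit.py; timeout 200 python3 fit.py | grep -v '^\.*$'
python3 - <<'E'
import cv2
g=cv2.cvtColor(cv2.imread("pics/wristA.png"),cv2.COLOR_BGR2GRAY)
for v in range(120,170,3): print(v,''.join(' .:-=+*#%@'[::-1][min(9,int(x)//25)] for x in g[v,260:380:1]))
E
```

```text
clock: 27.85
tool_pos: [0.5043, 0.0253, 0.2078]
orientation: [-0.488, 0.518, -0.511, 0.482]
force: [-0.5, 0.2, -0.8]
grip_width: 0.007
scene (np.int64(368), np.int64(218)) 4 227
wrist (np.int64(334), np.int64(140)) 49 977
top (np.int64(267), np.int64(215)) 41 442
phi deg 15.168450680529428 dxyz mm [-1.47626944  0.08498748 -0.42296157] cost 0.7074598468392763 [np.float64(0.2677966101694915), np.float64(0.4396632366697848), np.float64(0.8544061302681992)]
................................................................................mmmm.
.................mmmmm.........................................................mmmmmm
...................mmmm.....rrrrrrrrrrrrrrrrrrrrrrrrrrrrrr....................mmmmmmm
..................m..m......mm###mmmmmmmm#############mmmmmmmm..................mmm..
............................m#############################mmmm.......................
.........................................r#################rrrr......................
120 =+=+++++++++=+==----------======-=-=-=-=====--==-======-=+++++++++++++++======++++++++++++++=====================-======
1
[... 1298 characters left out ...]
+==+++===+=+++++++=++++=++========+=+++++++++++++==++=+++++=+====+++++++=++
156 ::::::::::::::::::::::::::::::::::::::::::-:=+==+====+=++++++++++===+++==========++++++++++++++=+++++++++++===++=+++=+++
159 ::::::::::::::::::::::::::::::::::::::::::::====++=+===+++++++++++++++++++==++++++++++++++++++=++==++++++=+====+=+++++=+
162 :::::::::::::::::::::::::::::::::::::::::::::::=++====+=+===+++++++++++++++++++++++++++++++=+==++=++=+++++=====+++++++++
165 :::::::::::::::::::::::::::::::::::::::::::::::=+++=========++=+====+=====+++===+++=====++=+==++==++++++++++===++++=++++
168 :::::::::::::::::::::::::::::::::::::::::::::::=++======+====++=====+===+==+======+===++++==+==++++===+=+++====+=++==+=+
```

The fingertips taper to about 9 mm, so that push stopped just at contact and the lean is still about 15°. I'll repeat it about 8 mm further.

```bash
python3 -m inch '[[-0.5,0,0.5,0,0,0,0],[-0.8,0,0.8,0,0,0,0],[-0.7,0,0.8,0,0,0,0],[-0.2,0,0.2,0,0,0,0],[0,0,0,0,0,0,0],[0,0,0,0,0,0,0]]'; python3 lev.py .572 .0838 .12
```

```text
clock: 28.6
tool_pos: [0.5679, 0.0811, 0.2048]
orientation: [-0.49, 0.518, -0.509, 0.482]
force: [0.1, -0.5, 0.6]
grip_width: 0.004
turn [0.952 0.116 0.007] shift after [-0.116  3.392  0.156] f [ 0.085 -0.462  0.559]
```

```bash
python3 -m inch '[[-0.1,0.5,0.16,0.9,0.1,0,0],[0,1,0,0,0,0,0],[0,1,0,0,0,0,0],[0,1,0,0,0,0,0],[0,0.7,0,0,0,0,0],[0,0.5,0,0,0,0,0],[0,0,0,0,0,0,0]]'; python3 lev.py .55 .0838 .084
```

```text
clock: 29.3
tool_pos: [0.5691, 0.0795, 0.0854]
orientation: [0.484, -0.514, 0.516, -0.485]
force: [-0.9, 0.9, 0.6]
grip_width: 0.002
turn [-0.11  -0.185  0.057] shift after [-0.127  0.057 -0.774] f [-0.861  0.936  0.631]
```

```bash
python3 -m inch '[[-0.15,0.05,-0.2,0,0,0,0],[0,0,-0.3,0,0,0,0],[0,0,-0.2,0,0,0,0],[0,0.02,0,0,0,0,0]]'; python3 lev.py .5385 .0838 .084; python3 -m inch '[[0,0.02,-0.2,0,0,0,0],[0,0.02,-0.15,0,0,0,0],[0,0,0,0,0,0,0]]';python3 lev.py .5385 .0838 .084
```

```text
clock: 29.7
tool_pos: [0.5512, 0.0844, 0.0864]
orientation: [0.483, -0.513, 0.517, -0.486]
force: [0.1, 0.5, 0.4]
grip_width: 0.007
turn [-0.349 -0.195  0.06 ] shift after [ 0.054  0.098 -0.505] f [0.083 0.501 0.365]
clock: 30.0
tool_pos: [0.5419, 0.085, 0.0861]
orientation: [0.483, -0.513, 0.517, -0.486]
force: [-0.4, 0.7, 0.7]
grip_width: 0.0
turn [-0.436 -0.189  0.059] shift after [ 0.056  0.085 -0.135] f [-0.43   0.652  0.669]
```

```bash
python3 -m inch '[[0.04,0.1,-0.1,0,0,0,0],[0,0.02,-0.08,0,0,0,0],[0,0,0,0,0,0,0]]';python3 lev.py .5385 .0838 .084
```

```text
clock: 30.3
tool_pos: [0.5403, 0.0838, 0.0855]
orientation: [0.481, -0.51, 0.52, -0.488]
force: [-0.4, -0.6, 0.2]
grip_width: 0.005
turn [-0.963 -0.196  0.063] shift after [ 0.005  0.059 -0.071] f [-0.381 -0.605  0.233]
```

```bash
python3 -m inch '[[0,0.05,-0.15,-1,0,0,0],[0,0.02,-0.1,0,0,0,0],[0,0,0,0,0,0,0]]';python3 lev.py .5385 .0838 .084
```

```text
clock: 30.6
tool_pos: [0.5367, 0.0837, 0.086]
orientation: [0.483, -0.513, 0.517, -0.486]
force: [0.3, 0.2, 2.2]
grip_width: 0.007
turn [-0.35  -0.217  0.062] shift after [-0.006  0.081  0.071] f [0.308 0.168 2.154]
```

```bash
python3 -m inch '[[0,0,0.5,0,0,0,0],[0,0,0.8,0,0,0,0],[0,-1,0,0,0,0,0],[0,-1,0,0,0,0,0],[0,-1,0,0,0,0,0],[0,-1,0,0,0,0,0],[0,-1,0,0,0,0,0],[0.8,0,-0.7,0,0,0,0],[0.8,0,-0.7,0,0,0,0],[0.8,0,-0.5,0,0,0,0],[0,0,0,0,0,0,0],[0,0,0,0,0,0,0]]'
timeout 200 python3 fit.py | grep -v '^\.*$'
python3 - <<'E'
import cv2
g=cv2.cvtColor(cv2.imread("pics/wristA.png"),cv2.COLOR_BGR2GRAY)
for v in range(120,170,3): print(v,''.join(' .:-=+*#%@'[::-1][min(9,int(x)//25)] for x in g[v,260:380:1]))
E
```

```text
clock: 31.8
tool_pos: [0.5129, 0.0234, 0.2095]
orientation: [-0.489, 0.519, -0.511, 0.48]
force: [0.9, 0.2, -0.7]
grip_width: 0.006
scene (np.int64(368), np.int64(218)) 3 218
wrist (np.int64(322), np.int64(138)) 50 871
top (np.int64(267), np.int64(215)) 42 482
phi deg 8.856709180165131 dxyz mm [ 0.42291348 -0.78003714  1.81881181] cost 0.7008718841540927 [np.float64(0.29391891891891897), np.float64(0.40695296523517377), np.float64(0.7814960629921259)]
..................................................................................mm.
..................mmm.mm........................................................mmmmm
...................m..m........................................................mmmmmm
...................m.mm.......############################mm.....................mmmm
..............................mm############################.........................
...............................rrrrrrrr##################mmm.........................
120 =+=====---=-=====-======----=---=======--====++++++++++++++=======++=++++++++++++==-=================-==================
123
[... 1296 characters left out ...]
+++++++==++=++=+===========+++++++++++==+++=++==+=++=+==+++++++=+++=+++++++
156 ::::::::::::::::::::::::::::::::::::::::::::==++++++===+=+++========+=+++++++++++=+==++++++++=+++====+++++++++++====++++
159 :::::::::::::::::::::::::::::::::::::::::::::::=+++++++++++++++++++++++++++++++==+=+===+==+++=+++=====++++++=++++===++++
162 :::::::::::::::::::::::::::::::::::::::::::::::::====+=+==++=====++++=+=+=====+++++++==+==+++=++======++++=+++=====+++=+
165 ::::::::::::::::::::::::::::.::::::::::::::::::::====+=====+============++=====++++++====+==+++++=======+=++==+=====++++
168 :::::::::::::::::::::::::::::::::::::::::::::::::================+=+=========+==++=====+===+++=+======+=+=++=+++===+++++
```

The push works: the lean is down to about 9°. One more, 6–7 mm further, should stand it upright.

```bash
python3 -m inch '[[-0.5,0,0.5,0,0,0,0],[-0.8,0,0.8,0,0,0,0],[-0.7,0,0.7,0,0,0,0],[-0.2,0,0.2,0,0,0,0],[0,0,0,0,0,0,0],[0,0,0,0,0,0,0]]'; python3 lev.py .568 .0838 .12
```

```text
clock: 32.55
tool_pos: [0.5735, 0.0796, 0.2066]
orientation: [-0.491, 0.519, -0.509, 0.481]
force: [0.0, -0.6, 0.9]
grip_width: 0.007
turn [1.138 0.056 0.047] shift after [-0.154  3.464 -0.231] f [ 0.005 -0.582  0.921]
```

```bash
python3 -m inch '[[-0.2,0.5,-0.1,1.1,0.1,0,0],[0,1,0,0,0,0,0],[0,1,0,0,0,0,0],[0,1,0,0,0,0,0],[0,0.7,0,0,0,0,0],[0,0.5,0,0,0,0,0],[0,0,0,0,0,0,0]]'; python3 lev.py .545 .0838 .084
```

```text
clock: 33.25
tool_pos: [0.5683, 0.0806, 0.0874]
orientation: [0.484, -0.514, 0.516, -0.484]
force: [-0.6, 0.1, 0.0]
grip_width: 0.006
turn [-0.147 -0.259  0.101] shift after [-0.073  0.137 -0.937] f [-0.586  0.065  0.025]
```

```bash
python3 -m inch '[[-0.1,0.14,-0.3,0,0,0,0],[0,0,-0.4,0,0,0,0],[0,0,-0.3,0,0,0,0],[0,0.02,0,0,0,0,0]]'; python3 lev.py .531 .0838 .084; python3 -m inch '[[0,0.05,-0.2,0,0,0,0],[0,0.02,0,0,0,0,0]]';python3 lev.py .531 .0838 .084
```

```text
clock: 33.65
tool_pos: [0.5425, 0.0847, 0.0858]
orientation: [0.483, -0.513, 0.518, -0.485]
force: [0.6, 0.7, -0.4]
grip_width: 0.006
turn [-0.388 -0.289  0.102] shift after [ 0.061  0.072 -0.457] f [ 0.57   0.724 -0.35 ]
clock: 33.85
tool_pos: [0.5387, 0.085, 0.0858]
orientation: [0.482, -0.512, 0.519, -0.487]
force: [0.3, 0.4, 1.6]
grip_width: 0.004
turn [-0.687 -0.286  0.101] shift after [ 0.064  0.072 -0.304] f [0.343 0.368 1.57 ]
```

```bash
python3 -m inch '[[0.05,0.05,-0.25,-0.7,0,0,0],[0,0.03,-0.15,0,0,0,0],[0,0,0,0,0,0,0]]';python3 lev.py .531 .0838 .084
```

```text
clock: 34.15
tool_pos: [0.5319, 0.0839, 0.0874]
orientation: [0.482, -0.512, 0.519, -0.486]
force: [-1.3, -0.2, 1.0]
grip_width: 0.008
turn [-0.597 -0.293  0.101] shift after [ 0.006  0.135 -0.034] f [-1.285 -0.19   0.984]
```

Back off and check again; this also parks the arm clear.

```bash
python3 -m inch '[[0,0,0.5,0,0,0,0],[0,0,0.8,0,0,0,0],[0,-1,0,0,0,0,0],[0,-1,0,0,0,0,0],[0,-1,0,0,0,0,0],[0,-1,0,0,0,0,0],[0,-1,0,0,0,0,0],[0.8,0,-0.7,0,0,0,0],[0.8,0,-0.7,0,0,0,0],[0.8,0,-0.5,0,0,0,0],[0,0,0,0,0,0,0],[0,0,0,0,0,0,0]]'
timeout 200 python3 fit.py | grep -v '^\.*$'
python3 - <<'E'
import cv2
g=cv2.cvtColor(cv2.imread("pics/wristA.png"),cv2.COLOR_BGR2GRAY)
for v in range(120,156,3): print(v,''.join(' .:-=+*#%@'[::-1][min(9,int(x)//25)] for x in g[v,260:380:1]))
E
```

```text
clock: 35.35
tool_pos: [0.5081, 0.0237, 0.2137]
orientation: [-0.485, 0.516, -0.515, 0.483]
force: [-0.8, -0.6, -0.9]
grip_width: 0.007
scene (np.int64(368), np.int64(218)) 2 222
wrist (np.int64(326), np.int64(137)) 49 903
top (np.int64(267), np.int64(215)) 43 436
phi deg 1.731056646832813 dxyz mm [-0.58540116 -0.95802923  2.17107712] cost 0.7279304393999735 [np.float64(0.32258064516129037), np.float64(0.4053497942386831), np.float64(0.8336798336798337)]
..................mmmmm.......................................................mmmmmmm
.................mmm.mmm......................................................mmmmmmm
..................m...m........m#####mmmmmmmmmm#########.......................mmmmm.
.............................r#########################m.............................
..............................rrrrr###################rrr............................
120 +++++=+==--------==-=========--=----=-=======---=++++++++++++=+=======++++++++++++++======-=============================
123 +=++++===---====--=-=-=-------==-=-===-=-=-===--=+++++++++++++++======++++++++++++
[... 588 characters left out ...]
################################################+======-===================
141 :::::::::.       :             -----===-=*##################################################+===========================
144 :::::::::.                          -==-==-====+++######################################+======-========================
147 :::::::::...........................-=--==========+*#################*##*##**###**##*#**++=+++++++++=+=++++++++++=++++++
150 :::::::::::::::::::::::::::::::::::::===++++==++=+++++++=+==+=++=====+==+=+=+++++++++++=+++++++++++====++++++++++=++++++
153 :::::::::::::::::::::::::::::::::::::==+=++====+=++++++=+=+==============+==+++++++++++=+++++++++++++====++++++++==+++++
```

```bash
python3 -c "
from workcell import env
print(env.close_job())"
```

```text
the job is handed in; nothing more can be done
None
```

I pushed the pin home and snapped the smaller clip onto its groove, then handed the job in at about 35 s with the arm clear. The larger clip and the other things in view were not touched.

- **Pin:** my first push was too high and the fingers rode over the head. The second, lower push met the hard stop at 38.7 N. A picture then showed the head flat on its cheek and the groove outside the far one.
- **Clip:** I took the right-hand clip, with the shorter crown, from the rack's -y slot. It snapped on after about 11 N, then bottomed firmly at about 30 N, at the expected height.
- **What went wrong after seating:** the tool was pulling up 7.9 N when it let go, so I tried to grip and press again. That grip slipped off and swivelled the clip about 17° round the pin. The shut fingers also pressed down on it with 16.7 N. Gentle side pushes on the tab stood it upright again.
- **Last checks:** the image fit gives a lean of about 2° and the bore within about 1 mm of the groove sideways and along the pin.
- **Uncertain:** the image estimate of the bore's height scattered from -0.4 to +2.4 mm over the four fits and read +2.2 mm at the end. That the clip is fully home therefore rests on the press forces, not on that fit. The top-view mask was spoilt by shadow and I left it out. I last saw the pin fully home before the side pushes, which ran across it.

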